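# Fetch the cash-box key from behind two others and press it home in the lock

## Robot

A 6-joint arm with a two-finger parallel gripper is mounted at the origin on the work surface. World frame = base frame: x ahead of the robot, y to its left, z up, the work surface at z = 0. Lengths are in m, angles in degrees, forces in N, time in s.
With the tool pointing down it reaches from about 0.4 to 0.825 m from the base axis. Payload 7 kg.
Tool frame: the origin (TCP) lies at the very end of the fingers, on their centre line; the grasp point (between the pads) lies 19 mm behind it; z points along the fingers, y is the direction in which the jaws open and shut (so a half turn about z gives the same grasp; the last joint's range is limited). The gripper opens to 88 mm and grips with 3 to 60 N. Pads are 19 mm wide; open, the fingers measure 130 mm over their backs; the gripper's body (78 mm by 193 mm) begins 47 mm behind the grasp point.
Start: joints at [85.147, 20.546, 0.682, 0, -70.136, -16.507], TCP at [0.246, 0.629, 0.227] pointing down, gripper open.
Joint ranges: [-176.03, 176.03], [-82.01, 121.73], [-58.28, 71.71], [-173.87, 95.51], [-174.79, -0.11], [-173.66, 173.66]. Speed limits (degrees/s): [136.94, 136.94, 172.46, 180, 180, 180].

## Interface

Orientations are given as a 3x3 rotation matrix whose columns are the frame's x, y, z axes.
In Python, from workcell import arm gives the robot as it stands. The module is installed in compiled form; this text tells all that it offers.
- The arm moves only by the tool arm_command, never from a script. Its argument "motion" is a list that holds one entry, the list of rows, each a list of 7 numbers: the shift along the tool's x, y, z in m, then the turn, a rotation vector about the tool's x, y, z in degrees, then the closure, from -1 (fully open) to 1 (shut), so that 0 is half open. A call has 1 to 20 rows; each row is the pose to reach, as a shift and turn from the pose measured when the call began, along the tool's axes at that moment; what a row does not reach only later rows make up. A row lasts 1/12 s, in which the tool goes at most 41.7 mm and 7.16 degrees, less where a joint would pass 70% of its speed; a pose out of reach is approached as far as the arm can. A call with a gripper value outside its range is refused whole. The fingers move at their own pace and stop on an object; "squeeze" is the grip in N (left out, the last holds). Time passes only in rows, so rows that repeat a pose let the fingers close. It gives the time, the measured TCP pose, the force and the opening at its end, in the units of the state.
- arm.observe(): the state, without advancing time (a new reading comes with each control period).
- arm.snapshot(name): name is "scene" or "top" or "wrist"; returns the picture (384x512x3 uint8, red, green, blue); there is no depth.
- arm.calibration(name): a dict with "fx", "fy", "cx", "cy" (pixels), "k1" (the pictures are not rectified: a ray, as slopes to the right and down, at radius r is drawn at 1 + k1 r^2 times it, then the intrinsics apply), "origin" and "rotation" of the camera in the world; the wrist camera has in their place "T_tool_cam" (4x4, takes a point from camera to tool coordinates, whose origin is the TCP and whose axes are the flange's). Camera axes: x right, y down, z forward; pixel columns grow to the right and rows downward; lengths in m; the calibration is good to about 2 mm. A picture is of the moment at which its call begins: read the wrist's pose just before it. calibration takes no time and is no camera call.
- arm.sign_off(): hands the job in, once; it reports no verdict.
The state is a dict: "time": time; "joints": joint angles; "joint_vel": joint speeds; "effort": joint torques, N m; "tool_pos": TCP position; "orientation": TCP orientation; "contact_force": force on the tool from outside, world axes, zero at the start; "wrist_torque": the same for the moment, N m; "grip_width": finger opening in m.
Only numpy, scipy, OpenCV 4.12 (cv2) and the standard library are available. Lean on these libraries where they do the work, as an engineer would, in place of code of your own. Each camera call takes 0.05 s, during which the arm holds its last target.

## Task

The red cash-box key hangs at the back of the crowded key stand, behind the blue and the green key. Hang the blue and the green key on the spare stand, then take the red key off and push it, blade down, into the slot in the cash box lid until the lock is fully home, and leave it standing there. Be gentle: drop no key, do not force hooks or lock (the lock's depth must be felt), and leave the cup, bottle and phone where they are.

Things in the scene. Friction and masses are not known exactly. Their poses are not given: they have to be found in the camera images.
- crowded: Steel stand, fixed. Origin at the post's foot, z up. A round sprung arm (gives 1 mm per 3 N), 8 mm thick, centre line 150 mm up, points along its -x; beyond 115 mm the tip turns up, ending 126 mm from the post, 13 mm above the centre line. Raise a hanging key 10 to 20 mm to pass the tip. Foot 130x90x12. Keys hang 30, 62, 94 mm from the post: red nearest, blue and green in either order.
- spare: Steel stand, fixed. Origin at the post's foot, z up. A round sprung arm (gives 1 mm per 3 N), 8 mm thick, centre line 150 mm up, points along its -x; beyond 115 mm the tip turns up, ending 126 mm from the post, 13 mm above the centre line. Raise a hanging key 10 to 20 mm to pass the tip. Foot 130x90x12. Empty at the start.
- key_cash_bow (a point): Cash-box key, red bow, hanging blade down. The point is mid-bow; z up, y across. Bow 44 mm wide (y), 8 thick (x), from 20 mm below to 23 above; grip its parallel sides (20 below to 9 above) from above. Closed opening 32 mm wide, 14 below to 16 above. At rest the hook arm's centre line is 12 mm above the point. Blade 16 (y) x 5 (x) mm ends 68 below. 35-70 g.
- key_blue_bow (a point): Key, blue bow, hanging blade down. The point is mid-bow; z up, y across. Bow 44 mm wide (y), 8 thick (x), from 20 mm below to 23 above; grip its parallel sides (20 below to 9 above) from above. Closed opening 32 mm wide, 14 below to 16 above. At rest the hook arm's centre line is 12 mm above the point. Blade 16 (y) x 5 (x) mm ends 68 below. 35-70 g.
- key_green_bow (a point): Key, green bow, hanging blade down. The point is mid-bow; z up, y across. Bow 44 mm wide (y), 8 thick (x), from 20 mm below to 23 above; grip its parallel sides (20 below to 9 above) from above. Closed opening 32 mm wide, 14 below to 16 above. At rest the hook arm's centre line is 12 mm above the point. Blade 16 (y) x 5 (x) mm ends 68 below. 35-70 g.
- cashbox: grey steel cash box, 200 (x) x 150 (y) x 90 mm high, fixed; origin under its centre, z up.
- keyway (a point): middle of the key slot, on the top face of the cash box lid (90 mm above the table). The slot is 18 mm long along y and 7 mm wide along x, with a 2 mm bevel at the mouth and a brass surround; it goes straight down. z up.
- lock_core (a joint): Push lock in the slot: the blade's end pushes a core straight down and it stays. 0 = up, 0.010 m = home; starts at 0 to 0.003. Slides at 6 to 8 N, then at home force climbs 10 N per mm. Its depth is unknown: top at value 0 is 8 to 24 mm under the lid, so the blade is home 18 to 34 mm deep. Press slowly to 10 to 12 N. Limits: 20 N on lock and lid, 25 N on hooks.
- dice_cup: wooden dice cup, 66 mm across, 62 mm tall, origin under its centre; leave alone.
- bottle: brown bottle, 60 mm across, 190 mm tall, origin under its centre; leave alone.
- phone: black phone lying flat, 72 x 145 x 9 mm; leave alone.
Mind the look-alikes: they are no part of the job. Of the things that look like the part that bears key_blue_bow, the larger one is meant.

How it is judged:
By the outcome, as a careful person would: the job done as asked, in the order asked, and still so for the second after the job is handed in, with the robot touching nothing.
It also fails if it takes over 72 s, if anything falls off the work surface, if the arm or the gripper's body presses on something with over 40 N, if the wrist force passes 120 N, or if a joint passes its speed limit or range.

## Working session

There is one attempt and no reset: what is moved stays moved. The work goes in short steps, Python scripts to look and compute and a tool call to move; the robot and the scene stay as the last step left them, time stands still between calls to the robot, and variables do not carry over. Pictures are saved under pics/ and viewed, and the job is handed in when it is done.

Besides the shell and the picture viewer there is one more tool, called after "Call:" by a JSON object that holds its "method" and its "body". arm_command: Moves the arm, as the interface text tells. Its arguments: {"type":"object","properties":{"motion":{"type":"array"},"squeeze":{"type":"number"}},"required":["motion"]}

```bash
mkdir -p pics
cat > h.py <<'E'
import numpy as np, cv2
from workcell import arm
def snap(name,fn):
    s=arm.observe(); im=arm.snapshot(name); np.save('pics/'+fn+'.npy',im)
    np.save('pics/'+fn+'_pose.npy',np.c_[np.array(s['orientation']),np.array(s['tool_pos'])])
    cv2.imwrite('pics/'+fn+'.png',im[:,:,::-1]); return im
def cam(name,fn=None):
    c=arm.calibration(name)
    if 'T_tool_cam' in c:
        P=np.load('pics/'+fn+'_pose.npy'); T=np.array(c['T_tool_cam'])
        R=P[:,:3]@T[:3,:3]; o=P[:,:3]@T[:3,3]+P[:,3]
    else: R=np.array(c['rotation']);o=np.array(c['origin'])
    return c,R,o
def ray(name,px,fn=None):
    c,R,o=cam(name,fn)
    K=np.array([[c['fx'],0,c['cx']],[0,c['fy'],c['cy']],[0,0,1.]])
    u=cv2.undistortPoints(np.array([[px]],float),K,np.array([c['k1'],0,0,0.]))[0,0]
    return o,R@np.array([u[0],u[1],1.])
def plane(name,px,z,fn=None):
    o,d=ray(name,px,fn); return o+d*(z-o[2])/d[2]
def tri(rs):
    A=np.zeros((3,3));b=np.zeros(3)
    for o,d in rs:
        d=d/np.linalg.norm(d);M=np.eye(3)-np.outer(d,d);A+=M;b+=M@o
    p=np.linalg.solve(A,b)
    return p,[np.linalg.norm(np.cross(p-o,d/np.linalg.norm(d))) for o,d in rs]
def proj(name,p,fn=None):
    c,R,o=cam(name,fn); q=R.T@(np.array(p)-o); x,y=q[:2]/q[2]; f=1+c['k1']*(x*x+y*y)
    return np.array([c['fx']*x*f+c['cx'],c['fy']*y*f+c['cy']])
E
python3 - <<'E'
from h import *
s=arm.observe()
for k in s: print(k,np.round(s[k],4).tolist())
for n in('scene','top','wrist'):
    snap(n,n+'0'); print(n,arm.calibration(n))
E
```

```text
time 0.0
joints [85.1477, 20.5919, 0.6351, -0.0217, -70.1351, -16.508]
joint_vel [0.011, 0.044, -0.0162, 0.0289, -0.0422, -0.0063]
effort [-0.0016, -58.2726, 29.3061, 6.9974, 0.007, -0.0002]
tool_pos [0.2457, 0.6282, 0.2256]
orientation [[0.9313, -0.3644, -0.0005], [-0.3644, -0.9313, -0.0016], [0.0001, 0.0016, -1.0]]
contact_force [0.1675, 0.1245, 0.6925]
wrist_torque [0.0076, 0.0125, -0.0054]
grip_width 0.0872
scene {'fx': 454.99744869011255, 'fy': 454.99744869011255, 'cx': 256.4461583238121, 'cy': 196.87780896949894, 'k1': -0.06703289656622038, 'origin': array([0.84479366, 0.40196497, 0.793427  ]), 'rotation': array([[-0.84265177,  0.42811513, -0.32658143],
       [ 0.53845664,  0.66820943, -0.51338153],
       [-0.00156161, -0.6084518 , -0.7935893 ]])}
top {'fx': 350.1817694042059, 'fy': 350.1817694042059, 'cx': 249.88734322246958, 'cy': 188.96563704140527, 'k1': -0.08370354758889843, 'origin': array([ 0.53797113, -0.06163231,  0.94796959]), 'rotation': array([[ 0.0144381 , -0.99980634,  0.01337222],
       [-0.99929767, -0.01396568,  0.03477248],
       [-0.03457899, -0.01386488, -0.99930579]])}
wrist {'fx': 278.6827956442198, 'fy': 278.6827956442198, 'cx': 253.23608442708078, 'cy': 186.94206630415428, 'k1': -0.041268362184986696, 'T_tool_cam': array([[ 2.23953209e-04, -9.61398835e-01, -2.75158554e-01,
         7.24838201e-02],
       [ 9.99999209e-01,  5.55787911e-04, -1.12800716e-03,
        -2.53094116e-04],
       [ 1.23739456e-03, -2.75158083e-01,  9.61398199e-01,
        -1.57899285e-01],
       [ 0.00000000e+00,  0.00000000e+00,  0.00000000e+00,
         1.00000000e+00]])}
```

View pics/scene0.png

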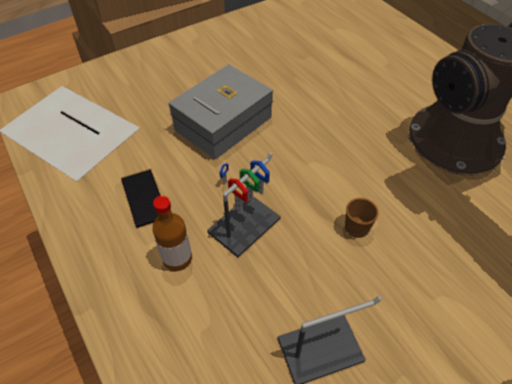

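View pics/top0.png

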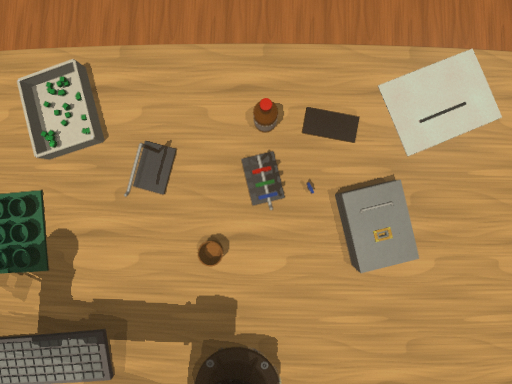

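View pics/wrist0.png

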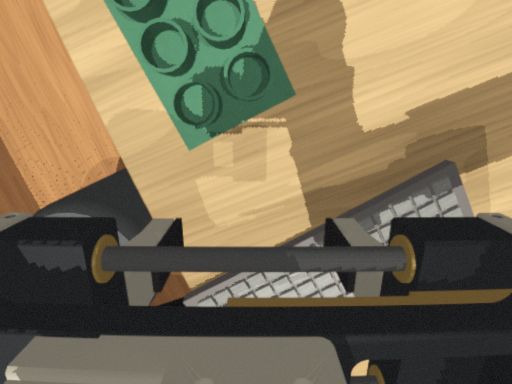

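The scene view shows the crowded stand with red (237,188), green (250,180) and blue (260,170). A smaller blue look-alike stands apart at (224,172). The spare stand is at (320,345), and the brass keyway is at (228,92) on the lid. The top view agrees: stand (264,178), look-alike (311,186), spare (152,167), keyway (383,235). I'll check these in closer crops.

Run:
```python
from h import *
a=np.load('pics/scene0.npy')[:,:,::-1];b=np.load('pics/top0.npy')[:,:,::-1]
def c(im,x,y,w,h,k): return cv2.resize(im[y:y+h,x:x+w],None,fx=k,fy=k,interpolation=cv2.INTER_CUBIC)
cv2.imwrite('pics/c1.png',np.hstack([c(a,200,140,100,120,4),c(b,225,130,100,120,4)]))
cv2.imwrite('pics/c2.png',np.vstack([np.hstack([c(a,265,280,130,100,3),c(b,110,120,130,100,3)]),np.hstack([c(a,165,60,130,100,3),c(b,320,170,130,100,3)])]))
```

```text
(no output)
```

View pics/c1.png

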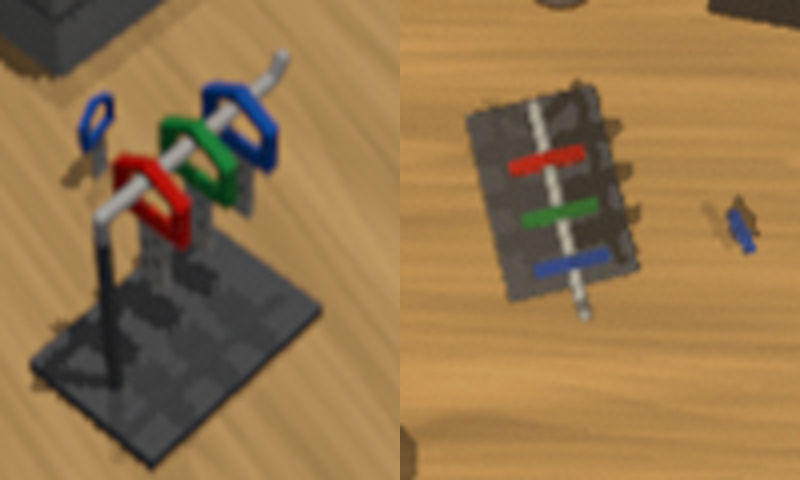

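View pics/c2.png

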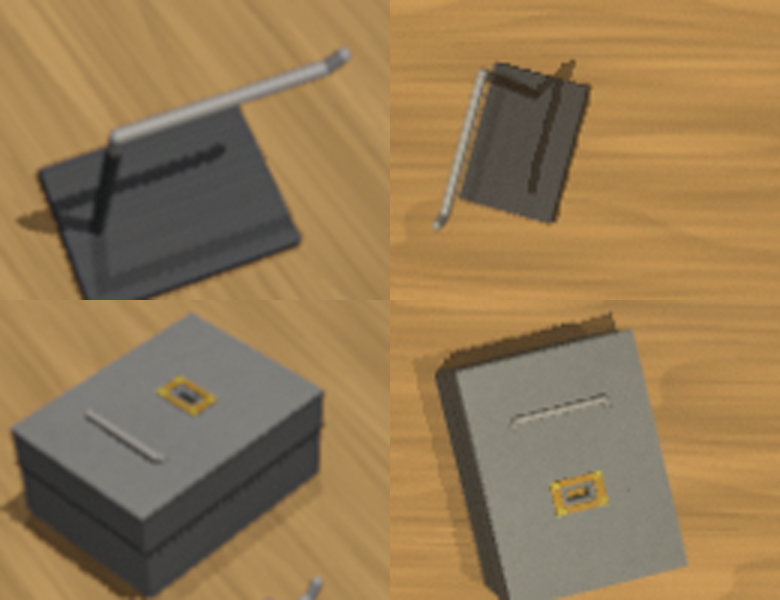

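Run:
```python
from h import *
np.set_printoptions(precision=4,suppress=True)
def T(n,s,t):
    p,e=tri([ray('scene',s),ray('top',t)]); print(n,p,np.round(e,4)); return p
a=T('c elbow',(225,194.5),(260,156));b=T('c tip',(270.7,154.2),(271.2,209))
c=T('s elbow',(303.3,325),(140.7,144));d=T('s tip',(380,297.7),(125.7,195.3))
T('slot',(227.3,92),(382.7,234.7)); print(plane('scene',(227.3,92),.09),plane('top',(382.7,234.7),.09))
for p,q in((a,b),(c,d)): print('yaw of arm dir',np.degrees(np.arctan2(*(q-p)[[1,0]])),np.linalg.norm((q-p)[:2]))
im=np.load('pics/top0.npy').astype(int);R,G,B=im[...,0],im[...,1],im[...,2]
roi=np.zeros(R.shape,bool);roi[145:215,240:290]=1
for n,m in(('r',(R>100)&(G<60)),('g',(G>R+25)&(G>B+20)),('b',(B>R+25)&(B>G+15))):
    m=m&roi; ys,xs=np.nonzero(m); r=cv2.minAreaRect(np.c_[xs,ys].astype(np.float32)); print(n,m.sum(),xs.mean(),ys.mean(),r,plane('top',(xs.mean(),ys.mean()),.159))
# lid corners
for q in((628,330),(440,372),(686,566)): print(plane('top',((q[0]-390)/3+320,(q[1]-300)/3+170),.09))
```

```text
c elbow [ 0.6235 -0.0549  0.1432] [0.0017 0.0017]
c tip [ 0.5039 -0.0829  0.1549] [0. 0.]
s elbow [0.6499 0.2229 0.1491] [0.0003 0.0003]
s tip [0.5294 0.2534 0.1571] [0.0006 0.0006]
slot [ 0.4415 -0.3606  0.085 ] [0.0001 0.0001]
[ 0.4445 -0.3553  0.09  ] [ 0.442  -0.3588  0.09  ]
yaw of arm dir -166.84357594398685 0.12283061369454451
yaw of arm dir 165.77559830655414 0.12425287616663296
r 78 261.4102564102564 169.57692307692307 ((261.058837890625, 169.73529052734375), (4.365641117095947, 19.160314559936523), 75.96376037597656) [ 0.5926 -0.0595  0.159 ]
g 68 264.20588235294116 182.86764705882354 ((264.357666015625, 182.81153869628906), (3.8590548038482666, 18.681333541870117), 74.74488067626953) [ 0.5627 -0.0662  0.159 ]
b 72 267.5138888888889 195.26388888888889 ((267.5588684082031, 195.2353057861328), (3.6380343437194824, 19.402849197387695), 75.96376037597656) [ 0.5349 -0.0741  0.159 ]
[ 0.5766 -0.3986  0.09  ]
[ 0.5401 -0.2441  0.09  ]
[ 0.3836 -0.4501  0.09  ]
```

```bash
cat >> h.py <<'E'
from scipy.spatial.transform import Rotation as Ro
def goal(pos,yaw):
    s=arm.observe(); R0=np.array(s['orientation']);p0=np.array(s['tool_pos'])
    y=np.radians(yaw); x=np.array([np.cos(y),np.sin(y),0]);z=np.array([0,0,-1.]);Rt=np.c_[x,np.cross(z,x),z]
    print('t',round(float(s['time']),2),'tcp',p0.round(4),'yaw',np.degrees(np.arctan2(R0[1,0],R0[0,0])).round(2),'w',round(float(s['grip_width']),4),'F',np.round(s['contact_force'],2))
    sh=R0.T@(np.array(pos)-p0); rv=Ro.from_matrix(R0.T@Rt).as_rotvec(degrees=True)
    print('shift',sh.round(4).tolist(),'rot',rv.round(2).tolist(),'rows>=',np.linalg.norm(sh)/.0417,np.linalg.norm(rv)/7.16)
E
python3 -c "
from h import *
goal((.50,-.083,.25),14)"
```

```text
t 0.15 tcp [0.2457 0.6283 0.2259] yaw -21.36 w 0.0874 F [ 0.49 -0.23  0.13]
shift [0.4959, 0.5698, -0.0234] rot [0.07, 0.02, -35.36] rows>= 18.123864733959753 4.939110565320109
```

Call:
{"method": "arm_command", "body": {"motion": [[[0.02,0.023,-0.02,0,0,0,-1],[0.045,0.052,-0.0234,0,0,-7,-1],[0.071,0.082,-0.0234,0,0,-14,-1],[0.097,0.112,-0.0234,0,0,-21,-1],[0.123,0.142,-0.0234,0,0,-28,-1],[0.149,0.172,-0.0234,0.07,0.02,-35.36,-1],[0.175,0.202,-0.0234,0.07,0.02,-35.36,-1],[0.201,0.232,-0.0234,0.07,0.02,-35.36,-1],[0.4959,0.5698,-0.0234,0.07,0.02,-35.36,-1],[0.4959,0.5698,-0.0234,0.07,0.02,-35.36,-1],[0.4959,0.5698,-0.0234,0.07,0.02,-35.36,-1],[0.4959,0.5698,-0.0234,0.07,0.02,-35.36,-1],[0.4959,0.5698,-0.0234,0.07,0.02,-35.36,-1],[0.4959,0.5698,-0.0234,0.07,0.02,-35.36,-1],[0.4959,0.5698,-0.0234,0.07,0.02,-35.36,-1],[0.4959,0.5698,-0.0234,0.07,0.02,-35.36,-1],[0.4959,0.5698,-0.0234,0.07,0.02,-35.36,-1],[0.4959,0.5698,-0.0234,0.07,0.02,-35.36,-1],[0.4959,0.5698,-0.0234,0.07,0.02,-35.36,-1],[0.4959,0.5698,-0.0234,0.07,0.02,-35.36,-1]]]}}

```text
time: 1.82
tool_pos: [0.5008, -0.0874, 0.2494]
orientation: [[0.971, 0.238, -0.001], [0.238, -0.971, -0.001], [-0.001, 0.001, -1.0]]
contact_force: [0.5, 1.1, -0.7]
grip_width: 0.0878
```

Run:
```python
from h import *
goal((.50,-.083,.25),14)
snap('wrist','w1')
```

```text
t 1.82 tcp [ 0.5008 -0.0874  0.2494] yaw 13.75 w 0.0878 F [ 0.45  1.12 -0.68]
shift [0.0002, -0.0045, -0.0007] rot [0.05, 0.08, -0.25] rows>= 0.10838197256860171 0.03717671722953965
```

View pics/w1.png

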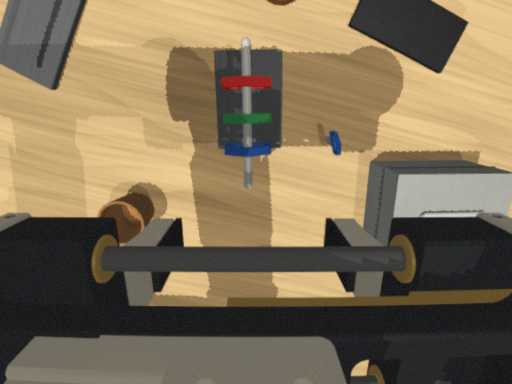

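The wrist view shows the red bow at (247,82), green at (247,118) and blue at (247,150) on the arm, running straight up the image. The small blue look-alike is off to the side at (336,143). Next I'll fix the positions.

Run:
```python
from h import *
np.set_printoptions(precision=4,suppress=True)
im=np.load('pics/w1.npy').astype(int);R,G,B=im[...,0],im[...,1],im[...,2]
roi=np.zeros(R.shape,bool);roi[40:190,210:290]=1
it=np.load('pics/top0.npy').astype(int)
for n,m in(('r',(R>100)&(G<60)),('g',(G>R+25)&(G>B+20)),('b',(B>R+25)&(B>G+15))):
    m=m&roi; ys,xs=np.nonzero(m); print(n,m.sum(),xs.min(),xs.max(),ys.min(),ys.max(),xs.mean(),ys.mean())
    L=plane('wrist',(xs.min(),ys.mean()),.157,'w1');Q=plane('wrist',(xs.max()+1,ys.mean()),.157,'w1')
    print('  ',plane('wrist',(xs.mean(),ys.mean()),.159,'w1'),'width',np.linalg.norm(L-Q),'yaw',np.degrees(np.arctan2(*(L-Q)[[1,0]])))
e=plane('wrist',(246,44),.15,'w1');t=plane('wrist',(248,184),.163,'w1');print(e,t,np.degrees(np.arctan2(*(e-t)[[1,0]])),np.linalg.norm((e-t)[:2]))
for r in(60,100,135):
  row=im[r,225:275]; b=row.sum(1); xs=np.nonzero((b>300))[0]+225; print(r,xs, plane('wrist',(xs.mean()+.0,r),.152,'w1') if len(xs) else '')
```

```text
r 597 221 271 76 88 246.3467336683417 81.82077051926298
   [ 0.5903 -0.0581  0.159 ] width 0.04322136506216782 yaw 103.72241358562195
g 490 223 271 113 123 247.0408163265306 117.95510204081633
   [ 0.5616 -0.0656  0.159 ] width 0.04283884376259665 yaw 103.74187287170746
b 584 224 271 142 156 247.40753424657535 148.78595890410958
   [ 0.5356 -0.0721  0.159 ] width 0.043175580972093563 yaw 103.75467302808748
[ 0.6205 -0.0504  0.15  ] [ 0.5051 -0.0801  0.163 ] 14.41871112112927 0.11915333141303307
60 [242 243 244 245 246 247 248 249 250] [ 0.6079 -0.0534  0.152 ]
100 [243 244 245 246 247 248 249 250] [ 0.5761 -0.0615  0.152 ]
135 [244 245 246 247 248 249 250] [ 0.5466 -0.069   0.152 ]
```

Run:
```python
from h import *
goal((.535,-.0728,.114),14.3)
```

```text
t 1.87 tcp [ 0.5001 -0.0856  0.2493] yaw 13.73 w 0.0877 F [ 0.28 -0.18  0.43]
shift [0.0371, -0.0042, 0.1352] rot [0.01, 0.09, -0.57] rows>= 3.363710054969805 0.08103825267242068
```

Call:
{"method": "arm_command", "body": {"motion": [[[0.02,-0.002,0.01,0,0,-0.57,-1],[0.0371,-0.0042,0.025,0,0,-0.57,-1],[0.0371,-0.0042,0.05,0,0,-0.57,-1],[0.0371,-0.0042,0.075,0,0,-0.57,-1],[0.0371,-0.0042,0.1,0,0,-0.57,-1],[0.0371,-0.0042,0.12,0,0,-0.57,-1],[0.0371,-0.0042,0.1352,0,0,-0.57,-1],[0.0371,-0.0042,0.1352,0,0,-0.57,-1],[0.0371,-0.0042,0.1352,0,0,-0.57,-1]]]}}

```text
time: 2.62
tool_pos: [0.5344, -0.0722, 0.1137]
orientation: [[0.969, 0.248, -0.003], [0.248, -0.969, -0.001], [-0.003, 0.0, -1.0]]
contact_force: [0.9, -0.4, 0.5]
grip_width: 0.0878
```

Run:
```python
from h import *
goal((.535,-.0728,.114),14.3)
a=snap('wrist','w2');b=snap('scene','s2')
cv2.imwrite('pics/v2.png',np.hstack([a[20:260,150:350],cv2.resize(b[120:240,180:280],None,fx=2,fy=2)])[:,:,::-1])
```

```text
t 2.62 tcp [ 0.5344 -0.0722  0.1137] yaw 14.36 w 0.0878 F [ 0.94 -0.41  0.51]
shift [0.0004, 0.0007, -0.0003] rot [0.01, 0.19, 0.06] rows>= 0.020700754700561597 0.02754887708264278
```

View pics/v2.png

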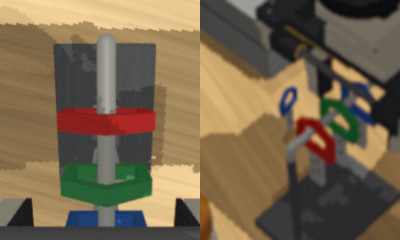

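Blue sits centred between the open fingers, at crop (105,218). Closing on it.

Call:
{"method": "arm_command", "body": {"motion": [[[0,0,0,0,0,0,1],[0,0,0,0,0,0,1],[0,0,0,0,0,0,1],[0,0,0,0,0,0,1],[0,0,0,0,0,0,1],[0,0,0,0,0,0,1]]], "squeeze": 20}}

```text
time: 3.22
tool_pos: [0.5357, -0.0723, 0.1154]
orientation: [[0.969, 0.248, 0.0], [0.248, -0.969, -0.0], [0.0, 0.0, -1.0]]
contact_force: [-0.0, 0.2, 0.1]
grip_width: 0.0531
```

Call:
{"method": "arm_command", "body": {"motion": [[[0,0,0,0,0,0,1],[0,0,0,0,0,0,1],[0,0,0,0,0,0,1],[0,0,0,0,0,0,1]]]}}

```text
time: 3.55
tool_pos: [0.5357, -0.0724, 0.1154]
orientation: [[0.969, 0.248, 0.0], [0.248, -0.969, -0.0], [0.0, 0.0, -1.0]]
contact_force: [-0.8, -0.6, 1.7]
grip_width: 0.0439
```

Call:
{"method": "arm_command", "body": {"motion": [[[0,0,-0.004,0,0,0,1],[0,0,-0.008,0,0,0,1],[0,0,-0.012,0,0,0,1],[0,0,-0.015,0,0,0,1],[0,0,-0.015,0,0,0,1]]]}}

```text
time: 3.97
tool_pos: [0.5363, -0.0723, 0.1314]
orientation: [[0.969, 0.248, 0.002], [0.248, -0.969, -0.0], [0.002, 0.001, -1.0]]
contact_force: [0.8, -0.0, 0.2]
grip_width: 0.0443
```

Call:
{"method": "arm_command", "body": {"motion": [[[-0.008,0,0,0,0,0,1],[-0.018,0,0,0,0,0,1],[-0.028,0,0,0,0,0,1],[-0.038,0,0,0,0,0,1],[-0.048,0,0,0,0,0,1],[-0.058,0,0,0,0,0,1],[-0.065,0,0,0,0,0,1],[-0.065,0,0,0,0,0,1],[-0.065,0,-0.02,0,0,0,1],[-0.065,0,-0.05,0,0,0,1],[-0.065,0,-0.05,0,0,0,1]]]}}

```text
time: 4.88
tool_pos: [0.4764, -0.0884, 0.1863]
orientation: [[0.968, 0.249, 0.009], [0.249, -0.968, -0.001], [0.009, 0.003, -1.0]]
contact_force: [0.7, -0.4, 0.6]
grip_width: 0.0441
```

Run:
```python
from h import *
goal((.535,-.0728,.114),14.3)
a=snap('wrist','w3');b=snap('scene','s3')
cv2.imwrite('pics/v3.png',np.hstack([a,b[:, 100:350]])[:,:,::-1])
```

```text
t 4.88 tcp [ 0.4764 -0.0884  0.1863] yaw 14.42 w 0.0441 F [ 0.74 -0.43  0.57]
shift [0.06, -0.0008, 0.0728] rot [0.17, -0.51, 0.12] rows>= 2.2627803627301786 0.07748953869621117
```

View pics/v3.png

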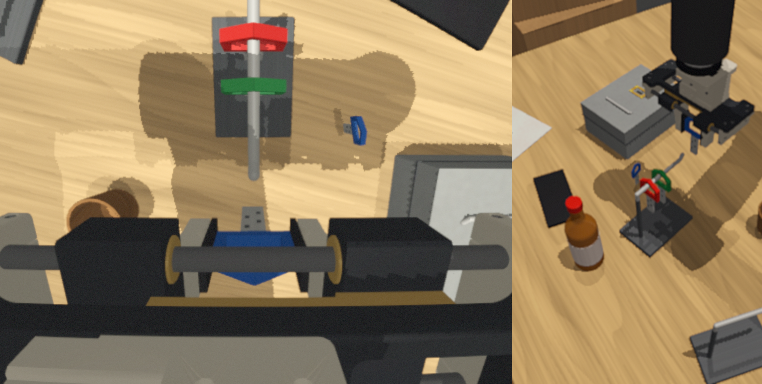

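Run:
```python
from h import *
goal((.471,.268,.19),-14.2)
```

```text
t 4.98 tcp [ 0.4743 -0.0882  0.1825] yaw 14.36 w 0.0441 F [-0.56 -0.37 -1.5 ]
shift [0.0851, -0.3458, -0.0074] rot [-0.02, -0.29, 28.56] rows>= 8.543071265363325 3.9886170459753716
```

Call:
{"method": "arm_command", "body": {"motion": [[[0.004,-0.015,-0.0074,0,0,2,1],[0.01,-0.04,-0.0074,0,0,5,1],[0.018,-0.073,-0.0074,0,0,8,1],[0.026,-0.106,-0.0074,0,0,11,1],[0.034,-0.138,-0.0074,0,0,14,1],[0.042,-0.171,-0.0074,0,0,17,1],[0.05,-0.204,-0.0074,0,-0.1,20,1],[0.058,-0.237,-0.0074,0,-0.2,23,1],[0.066,-0.27,-0.0074,0,-0.3,26,1],[0.074,-0.302,-0.0074,0,-0.3,28.56,1],[0.081,-0.33,-0.0074,0,-0.3,28.56,1],[0.0851,-0.3458,-0.0074,0,-0.3,28.56,1],[0.0851,-0.3458,-0.0074,0,-0.3,28.56,1],[0.0851,-0.3458,-0.0074,0,-0.3,28.56,1]]]}}

```text
time: 6.15
tool_pos: [0.4705, 0.2682, 0.1888]
orientation: [[0.97, -0.244, -0.002], [-0.244, -0.97, -0.001], [-0.001, 0.002, -1.0]]
contact_force: [-0.5, 0.5, -1.0]
grip_width: 0.0439
```

Run:
```python
from h import *
goal((.471,.268,.19),-14.2)
a=snap('wrist','w4')
print(arm.observe()['tool_pos'])
```

```text
t 6.15 tcp [0.4705 0.2682 0.1888] yaw -14.12 w 0.0439 F [-0.52  0.5  -0.97]
shift [0.0006, 0.0001, -0.0012] rot [0.09, 0.08, 0.08] rows>= 0.03141890637261098 0.019888766508759984
[0.47054506 0.26744513 0.18906469]
```

View pics/w4.png

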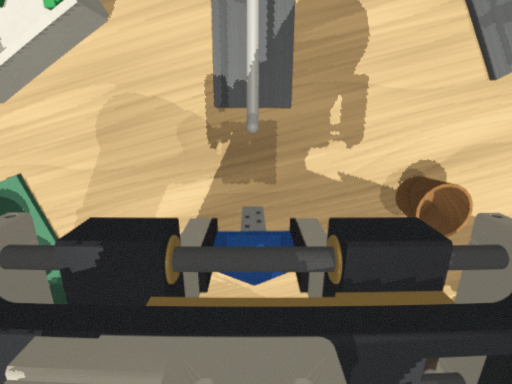

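The spare arm runs straight up the image at column 252, with its tip at (252,130). The held blade is at (253,217), so they are in line.

Run:
```python
from h import *
np.set_printoptions(precision=4,suppress=True)
P=np.load('pics/w4_pose.npy')
def tl(p): return P[:,:3].T@(p-P[:,3])
im=np.load('pics/w4.npy').astype(int).sum(2)
for r in (5,30,60,90,110): 
    g=np.load('pics/w4.npy')[r,235:272].astype(int); 
    xs=np.nonzero((im[r,235:272]>380)&(np.ptp(g,axis=1)<25))[0]+235; print(r,xs.min(),xs.max(),tl(plane('wrist',(xs.mean()+0.5,r),.152,'w4')),plane('wrist',(xs.mean()+.5,r),.152,'w4'))
print('tip',tl(plane('wrist',(252.5,126),.163,'w4')),plane('wrist',(252.5,126),.163,'w4'))
for p in((.138)+0*np.arange(1),): pass
print('blade end px expected centered', proj('wrist',P[:,:3]@np.array([0,0,.0445])+P[:,3],'w4'))
```

```text
5 246 258 [ 0.1345 -0.0012  0.0366] [0.6011 0.2365 0.152 ]
30 235 258 [ 0.1202 -0.002   0.0367] [0.5874 0.2408 0.152 ]
60 236 257 [ 0.1024 -0.0029  0.0367] [0.5704 0.246  0.152 ]
90 248 257 [ 0.0838 -0.0009  0.0367] [0.5519 0.2486 0.152 ]
110 248 257 [ 0.0709 -0.0009  0.0367] [0.5394 0.2517 0.152 ]
tip [ 0.061  -0.0012  0.0257] [0.5298 0.2545 0.163 ]
blade end px expected centered [254.1454 205.2181]
```

Call:
{"method": "arm_command", "body": {"motion": [[[0,-0.001,0.02,0,0,0,1],[0,-0.001,0.045,0,0,0,1],[0,-0.001,0.0585,0,0,0,1],[0,-0.001,0.0585,0,0,0,1],[0.015,-0.001,0.0585,0,0,0,1],[0.03,-0.001,0.0585,0,0,0,1],[0.04,-0.001,0.0585,0,0,0,1],[0.05,-0.001,0.0585,0,0,0,1],[0.06,-0.001,0.0585,0,0,0,1],[0.07,-0.001,0.0585,0,0,0,1],[0.08,-0.001,0.0585,0,0,0,1],[0.08,-0.001,0.0585,0,0,0,1]]]}}

```text
time: 7.2
tool_pos: [0.5499, 0.2483, 0.1304]
orientation: [[0.969, -0.246, -0.001], [-0.246, -0.969, -0.001], [-0.001, 0.001, -1.0]]
contact_force: [0.4, 0.3, -0.6]
grip_width: 0.0438
```

Run:
```python
from h import *
goal((.6135,.2325,.1305),-14.2)
a=snap('wrist','w5')
b=snap('scene','s5')
cv2.imwrite('pics/v5.png',np.hstack([a,b[150:, 250:500]] if 0 else [a[:234],b[150:, 250:500]])[:,:,::-1])
```

```text
t 7.2 tcp [0.5499 0.2483 0.1304] yaw -14.22 w 0.0438 F [ 0.41  0.34 -0.64]
shift [0.0655, -0.0003, -0.0002] rot [0.08, 0.05, -0.02] rows>= 1.5712587394666224 0.013330965847660131
```

View pics/v5.png

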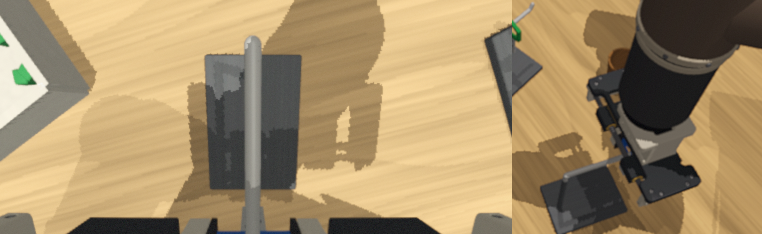

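The arm passes through the middle of the bow with no contact force. Continuing in, then lowering.

Call:
{"method": "arm_command", "body": {"motion": [[[0.012,0,0,0,0,0,1],[0.026,0,0,0,0,0,1],[0.04,0,0,0,0,0,1],[0.054,0,0,0,0,0,1],[0.065,0,0,0,0,0,1],[0.065,0,0,0,0,0,1],[0.065,0,0.005,0,0,0,1],[0.065,0,0.01,0,0,0,1],[0.065,0,0.013,0,0,0,1],[0.065,0,0.0155,0,0,0,1],[0.065,0,0.0155,0,0,0,1]]]}}

```text
time: 8.22
tool_pos: [0.611, 0.2328, 0.1145]
orientation: [[0.97, -0.245, -0.002], [-0.245, -0.97, -0.001], [-0.002, 0.002, -1.0]]
contact_force: [-2.0, 0.8, 2.9]
grip_width: 0.0437
```

Call:
{"method": "arm_command", "body": {"motion": [[[0,0,0,0,0,0,-1],[0,0,0,0,0,0,-1],[0,0,0,0,0,0,-1],[0,0,0,0,0,0,-1],[0,0,0,0,0,0,-1],[0,0,0,0,0,0,-1],[0,0,0,0,0,0,-1],[0,0,0,0,0,0,-1]]]}}

```text
time: 8.88
tool_pos: [0.6111, 0.2328, 0.1145]
orientation: [[0.97, -0.245, -0.002], [-0.245, -0.97, -0.001], [-0.002, 0.002, -1.0]]
contact_force: [0.3, 0.4, -0.7]
grip_width: 0.0865
```

Run:
```python
from h import *
goal((.611,.2328,.24),-14.2)
a=snap('wrist','w6')
```

```text
t 8.88 tcp [0.6111 0.2328 0.1145] yaw -14.18 w 0.0865 F [ 0.28  0.38 -0.68]
shift [-0.0003, 0.0002, -0.1255] rot [0.1, 0.1, 0.02] rows>= 3.0099144527682644 0.019637531203569397
```

View pics/w6.png

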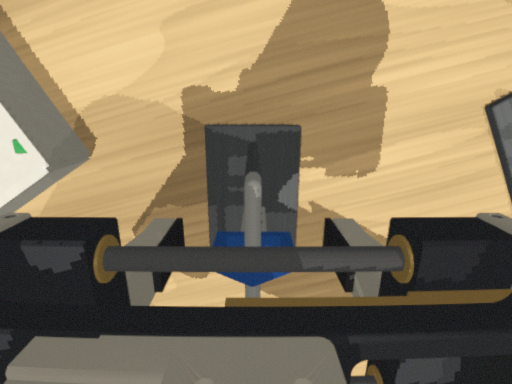

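Run:
```python
from h import *
goal((.564,-.0655,.21),14.3)
goal((.564,-.0655,.115),14.3)
```

```text
t 8.93 tcp [0.6111 0.2328 0.1145] yaw -14.18 w 0.087 F [ 0.06 -0.01  0.48]
shift [0.0273, 0.3009, -0.095] rot [0.07, 0.11, -28.48] rows>= 7.594976361387029 3.9781253599225828
t 8.93 tcp [0.6111 0.2328 0.1145] yaw -14.18 w 0.087 F [ 0.06 -0.01  0.48]
shift [0.0274, 0.3007, -0.0] rot [0.07, 0.11, -28.48] rows>= 7.241662747153039 3.9781253599225828
```

Call:
{"method": "arm_command", "body": {"motion": [[[0,0,-0.03,0,0,0,-1],[0,0,-0.065,0,0,0,-1],[0,0.01,-0.095,0,0,0,-1],[0.003,0.04,-0.1,0,0,-4,-1],[0.007,0.078,-0.1,0,0,-8,-1],[0.01,0.116,-0.1,0,0,-12,-1],[0.014,0.154,-0.1,0,0,-16,-1],[0.017,0.19,-0.1,0,0,-20,-1],[0.02,0.228,-0.1,0,0,-24,-1],[0.024,0.265,-0.1,0,0,-28.5,-1],[0.0273,0.29,-0.1,0,0,-28.5,-1],[0.0273,0.3008,-0.1,0,0,-28.5,-1],[0.0273,0.3008,-0.1,0,0,-28.5,-1]]]}}

```text
time: 10.02
tool_pos: [0.5634, -0.0675, 0.2152]
orientation: [[0.97, 0.244, -0.002], [0.244, -0.97, -0.001], [-0.002, 0.001, -1.0]]
contact_force: [0.2, 1.1, -0.8]
grip_width: 0.0874
```

Run:
```python
from h import *
goal((.564,-.0655,.115),14.3)
a=snap('wrist','w7')
```

```text
t 10.02 tcp [ 0.5634 -0.0675  0.2152] yaw 14.14 w 0.0874 F [ 0.18  1.08 -0.79]
shift [0.0013, -0.0019, 0.1002] rot [0.05, 0.13, -0.16] rows>= 2.40287691861287 0.02960144512222973
```

View pics/w7.png

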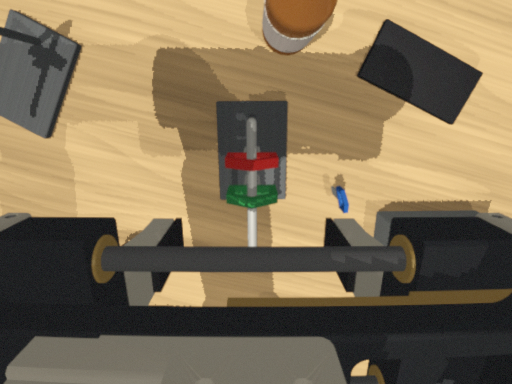

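Run:
```python
from h import *
im=np.load('pics/w7.npy').astype(int);R,G,B=im[...,0],im[...,1],im[...,2]
P=np.load('pics/w7_pose.npy')
roi=np.zeros(R.shape,bool);roi[100:215,215:290]=1
for n,m in(('r',(R>90)&(G<60)),('g',(G>R+25)&(G>B+20))):
    m=m&roi; ys,xs=np.nonzero(m); print(n,m.sum(),xs.min(),xs.max(),ys.min(),ys.max())
    # top bar near edge row & far edge
    for r in (ys.min(),ys.max()): print(plane('wrist',(xs.mean(),r+.5),.161,'w7').round(4),plane('wrist',(xs.mean(),r+.5),.147,'w7').round(4))
```

```text
r 813 225 278 152 170
[ 0.6012 -0.0549  0.161 ] [ 0.599  -0.0553  0.147 ]
[ 0.5875 -0.0583  0.161 ] [ 0.5844 -0.0589  0.147 ]
g 898 226 277 185 207
[ 0.5758 -0.0614  0.161 ] [ 0.5719 -0.0623  0.147 ]
[ 0.5579 -0.0659  0.161 ] [ 0.5528 -0.0671  0.147 ]
```

Call:
{"method": "arm_command", "body": {"motion": [[[0.003,-0.0019,0.02,0,0,0,-1],[0.003,-0.0019,0.045,0,0,0,-1],[0.003,-0.0019,0.07,0,0,0,-1],[0.003,-0.0019,0.088,0,0,0,-1],[0.003,-0.0019,0.1,0,0,0,-1],[0.003,-0.0019,0.1,0,0,0,-1],[0.003,-0.0019,0.1,0,0,0,-1]]]}}

```text
time: 10.65
tool_pos: [0.5662, -0.0629, 0.1147]
orientation: [[0.969, 0.246, -0.003], [0.246, -0.969, -0.002], [-0.003, 0.001, -1.0]]
contact_force: [0.8, 0.3, 1.6]
grip_width: 0.0875
```

Run:
```python
from h import *
goal((.566,-.065,.115),14.3)
a=snap('wrist','w8')
b=snap('top','t8')
cv2.imwrite('pics/v8.png',np.hstack([cv2.resize(a[120:320,180:330],None,fx=2,fy=2),cv2.resize(b[130:230,220:320],None,fx=4,fy=4)])[:,:,::-1])
```

```text
t 10.65 tcp [ 0.5662 -0.0629  0.1147] yaw 14.24 w 0.0875 F [0.8  0.26 1.65]
shift [-0.0007, 0.002, -0.0003] rot [0.05, 0.19, -0.06] rows>= 0.05060981375254219 0.02853877174551571
```

View pics/v8.png

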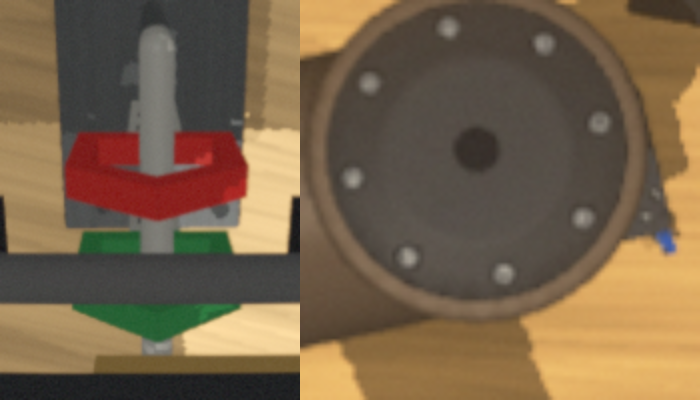

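Green sits between the fingers with its peak at (258,287), about 2 mm towards tool +y. Blue showed the same x when it was gripped. I'll shift 2 mm and close.

Call:
{"method": "arm_command", "body": {"motion": [[[0,0.002,0,0,0,0,1],[0,0.002,0,0,0,0,1],[0,0.002,0,0,0,0,1],[0,0.002,0,0,0,0,1],[0,0.002,0,0,0,0,1],[0,0.002,0,0,0,0,1],[0,0.002,0,0,0,0,1],[0,0.002,0,0,0,0,1],[0,0.002,0,0,0,0,1],[0,0.002,0,0,0,0,1]]], "squeeze": 20}}

```text
time: 11.58
tool_pos: [0.5675, -0.0651, 0.1161]
orientation: [[0.969, 0.246, -0.0], [0.246, -0.969, -0.001], [-0.001, 0.001, -1.0]]
contact_force: [-0.1, 0.4, 0.1]
grip_width: 0.0439
```

Call:
{"method": "arm_command", "body": {"motion": [[[0,0,-0.004,0,0,0,1],[0,0,-0.008,0,0,0,1],[0,0,-0.012,0,0,0,1],[0,0,-0.015,0,0,0,1],[0,0,-0.0155,0,0,0,1],[0,0,-0.0155,0,0,0,1]]]}}

```text
time: 12.08
tool_pos: [0.5677, -0.065, 0.132]
orientation: [[0.969, 0.246, 0.0], [0.246, -0.969, -0.001], [0.0, 0.001, -1.0]]
contact_force: [0.6, 0.6, -0.1]
grip_width: 0.0439
```

Call:
{"method": "arm_command", "body": {"motion": [[[-0.01,0,0,0,0,0,1],[-0.022,0,0,0,0,0,1],[-0.034,0,0,0,0,0,1],[-0.044,0,0,0,0,0,1],[-0.054,0,0,0,0,0,1],[-0.064,0,0,0,0,0,1],[-0.074,0,0,0,0,0,1],[-0.086,0,0,0,0,0,1],[-0.098,0,0,0,0,0,1],[-0.098,0,0,0,0,0,1],[-0.098,0,-0.02,0,0,0,1],[-0.098,0,-0.055,0,0,0,1],[-0.098,0,-0.055,0,0,0,1]]]}}

```text
time: 13.17
tool_pos: [0.4758, -0.0892, 0.1927]
orientation: [[0.969, 0.247, 0.009], [0.247, -0.969, -0.001], [0.008, 0.004, -1.0]]
contact_force: [0.9, 0.2, 0.5]
grip_width: 0.0437
```

Run:
```python
from h import *
goal((.471,.2668,.19),-14.2)
a=snap('wrist','w9')
```

```text
t 13.17 tcp [ 0.4758 -0.0892  0.1927] yaw 14.31 w 0.0437 F [0.93 0.16 0.52]
shift [0.0833, -0.3462, 0.0022] rot [0.08, -0.51, 28.51] rows>= 8.539312211369348 3.9820543070980032
```

View pics/w9.png

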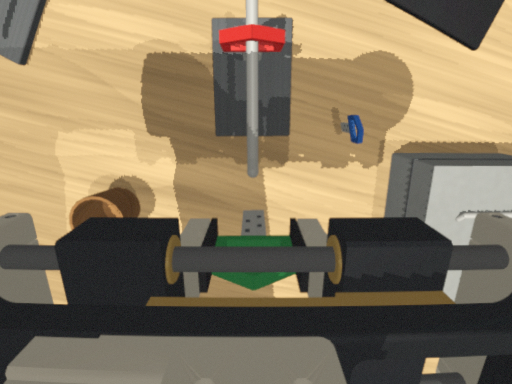

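Green is held with its blade at (253,220), and red is left alone at (252,38). Carrying green to the spare stand.

Call:
{"method": "arm_command", "body": {"motion": [[[0.004,-0.015,0,0,0,2,1],[0.01,-0.04,0,0,0,5,1],[0.018,-0.073,0,0,0,8,1],[0.026,-0.106,0,0,0,11,1],[0.034,-0.138,0,0,0,14,1],[0.042,-0.171,0,0,0,17,1],[0.05,-0.204,0,0,-0.1,20,1],[0.058,-0.237,0,0,-0.2,23,1],[0.066,-0.27,0,0,-0.3,26,1],[0.074,-0.302,0,0,-0.4,28.5,1],[0.08,-0.33,0.001,0,-0.5,28.5,1],[0.0833,-0.3462,0.002,0,-0.5,28.5,1],[0.0833,-0.3462,0.002,0,-0.5,28.5,1],[0.0833,-0.3462,0.002,0,-0.5,28.5,1]]]}}

```text
time: 14.38
tool_pos: [0.4698, 0.2673, 0.1871]
orientation: [[0.97, -0.244, -0.003], [-0.244, -0.97, -0.002], [-0.002, 0.002, -1.0]]
contact_force: [0.3, -0.7, 0.2]
grip_width: 0.0436
```

Run:
```python
from h import *
goal((.471,.2668,.1310),-14.2)
a=snap('wrist','w10')
```

```text
t 14.38 tcp [0.4698 0.2673 0.1871] yaw -14.15 w 0.0436 F [ 0.29 -0.74  0.21]
shift [0.0014, 0.0001, 0.0561] rot [0.13, 0.13, 0.05] rows>= 1.3467252487412793 0.02696381558975002
```

View pics/w10.png

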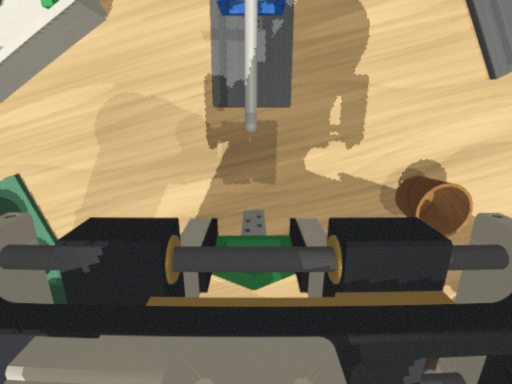

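Blue hangs on the spare arm at (251,6). The arm is at column 250 against the blade's 253, so a 1 mm correction is enough.

Call:
{"method": "arm_command", "body": {"motion": [[[0,-0.001,0.02,0,0,0,1],[0,-0.001,0.045,0,0,0,1],[0,-0.001,0.056,0,0,0,1],[0,-0.001,0.056,0,0,0,1],[0.015,-0.001,0.056,0,0,0,1],[0.03,-0.001,0.056,0,0,0,1],[0.04,-0.001,0.056,0,0,0,1],[0.05,-0.001,0.056,0,0,0,1],[0.06,-0.001,0.056,0,0,0,1],[0.07,-0.001,0.056,0,0,0,1],[0.08,-0.001,0.056,0,0,0,1],[0.08,-0.001,0.056,0,0,0,1]]]}}

```text
time: 15.43
tool_pos: [0.5492, 0.2474, 0.1312]
orientation: [[0.969, -0.246, -0.002], [-0.246, -0.969, -0.002], [-0.002, 0.002, -1.0]]
contact_force: [0.2, -0.0, 0.0]
grip_width: 0.0438
```

Call:
{"method": "arm_command", "body": {"motion": [[[0.01,0,0,0,0,0,1],[0.02,0,0,0,0,0,1],[0.027,0,0,0,0,0,1],[0.027,0,0,0,0,0,1],[0.027,0,0.005,0,0,0,1],[0.027,0,0.01,0,0,0,1],[0.027,0,0.0135,0,0,0,1],[0.027,0,0.016,0,0,0,1],[0.027,0,0.016,0,0,0,1]]]}}

```text
time: 16.18
tool_pos: [0.5753, 0.2411, 0.1152]
orientation: [[0.969, -0.245, -0.002], [-0.245, -0.969, -0.002], [-0.001, 0.002, -1.0]]
contact_force: [-1.7, 0.5, 4.3]
grip_width: 0.0442
```

Call:
{"method": "arm_command", "body": {"motion": [[[0,0,0,0,0,0,-1],[0,0,0,0,0,0,-1],[0,0,0,0,0,0,-1],[0,0,0,0,0,0,-1],[0,0,0,0,0,0,-1],[0,0,0,0,0,0,-1],[0,0,0,0,0,0,-1],[0,0,0,0,0,0,-1]]]}}

```text
time: 16.85
tool_pos: [0.5753, 0.241, 0.1152]
orientation: [[0.969, -0.245, -0.002], [-0.245, -0.969, -0.002], [-0.001, 0.002, -1.0]]
contact_force: [0.6, -0.8, -0.1]
grip_width: 0.0867
```

Run:
```python
from h import *
a=snap('wrist','w11')
goal((.596,-.058,.215),14.3)
```

```text
t 16.9 tcp [0.5753 0.241  0.1151] yaw -14.21 w 0.0872 F [ 0.7   0.74 -0.56]
shift [0.0933, 0.285, -0.0994] rot [0.09, 0.11, -28.51] rows>= 7.577096415924337 3.9816901439256487
```

View pics/w11.png

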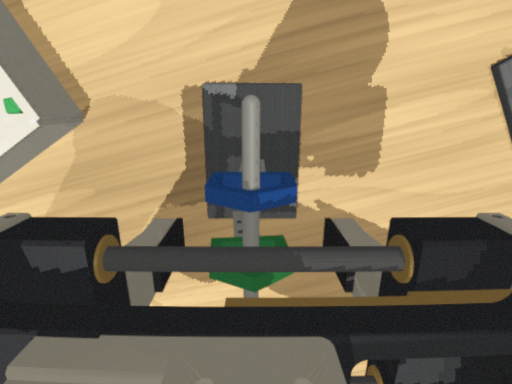

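Call:
{"method": "arm_command", "body": {"motion": [[[0,0,-0.03,0,0,0,-1],[0,0,-0.065,0,0,0,-1],[0.003,0.01,-0.095,0,0,0,-1],[0.014,0.044,-0.1,0,0,-4,-1],[0.026,0.08,-0.1,0,0,-8,-1],[0.038,0.116,-0.1,0,0,-12,-1],[0.05,0.152,-0.1,0,0,-16,-1],[0.062,0.188,-0.1,0,0,-20,-1],[0.074,0.224,-0.1,0,0,-24,-1],[0.085,0.258,-0.1,0,0,-28.5,-1],[0.092,0.28,-0.1,0,0,-28.5,-1],[0.0943,0.2848,-0.1,0,0,-28.5,-1],[0.0943,0.2848,-0.1,0,0,-28.5,-1]]]}}

```text
time: 17.98
tool_pos: [0.5969, -0.0598, 0.2155]
orientation: [[0.97, 0.244, -0.002], [0.244, -0.97, -0.002], [-0.002, 0.001, -1.0]]
contact_force: [-1.1, 0.6, -0.1]
grip_width: 0.0875
```

Run:
```python
from h import *
a=snap('wrist','w12')
goal((.5975,-.0572,.115),14.3)
```

```text
t 18.03 tcp [ 0.5969 -0.0586  0.2155] yaw 14.18 w 0.0876 F [-0.18  0.58 -0.52]
shift [0.0011, -0.0013, 0.1005] rot [0.05, 0.13, -0.12] rows>= 2.409527198123321 0.02627859782243501
```

View pics/w12.png

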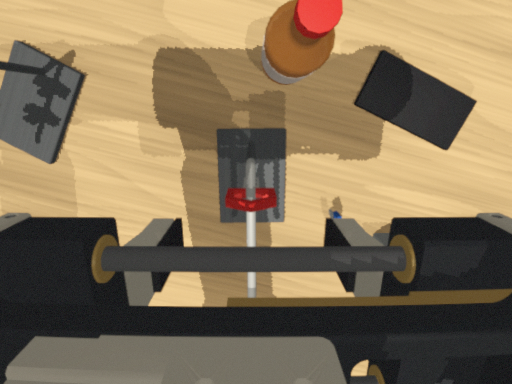

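Call:
{"method": "arm_command", "body": {"motion": [[[0.001,-0.0013,0.02,0,0,0,-1],[0.001,-0.0013,0.045,0,0,0,-1],[0.001,-0.0013,0.07,0,0,0,-1],[0.001,-0.0013,0.088,0,0,0,-1],[0.001,-0.0013,0.1005,0,0,0,-1],[0.001,-0.0013,0.1005,0,0,0,-1],[0.001,-0.0013,0.1005,0,0,0,-1]]]}}

```text
time: 18.62
tool_pos: [0.5972, -0.0562, 0.1147]
orientation: [[0.969, 0.246, -0.003], [0.246, -0.969, -0.002], [-0.004, 0.001, -1.0]]
contact_force: [-0.6, -0.5, 1.1]
grip_width: 0.0876
```

Run:
```python
from h import *
a=snap('wrist','w13')
goal((.5975,-.0572,.115),14.3)
cv2.imwrite('pics/v13.png',cv2.resize(a[120:320,150:360],None,fx=2,fy=2)[:,:,::-1])
```

```text
t 18.67 tcp [ 0.5979 -0.0563  0.1157] yaw 14.26 w 0.0877 F [-0.2   0.71  0.95]
shift [-0.0006, 0.0008, 0.0007] rot [0.07, 0.1, -0.04] rows>= 0.02883846704283251 0.018209190093789365
```

View pics/v13.png

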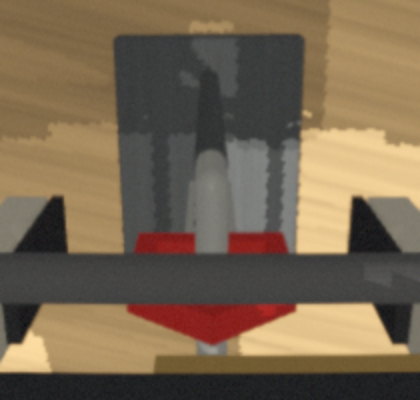

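Red's peak is at (256,291), between the fingers and about 1 mm towards +y. Closing with a firmer grip for the later push.

Call:
{"method": "arm_command", "body": {"motion": [[[0,0.001,0,0.07,0.1,0,1],[0,0.001,0,0.07,0.1,0,1],[0,0.001,0,0.07,0.1,0,1],[0,0.001,0,0.07,0.1,0,1],[0,0.001,0,0.07,0.1,0,1],[0,0.001,0,0.07,0.1,0,1],[0,0.001,0,0.07,0.1,0,1],[0,0.001,0,0.07,0.1,0,1],[0,0.001,0,0.07,0.1,0,1],[0,0.001,0,0.07,0.1,0,1],[0,0.001,0,0.07,0.1,0,1]]], "squeeze": 35}}

```text
time: 19.58
tool_pos: [0.5982, -0.0573, 0.1156]
orientation: [[0.969, 0.246, -0.0], [0.246, -0.969, -0.0], [-0.0, 0.0, -1.0]]
contact_force: [-0.0, -0.1, -0.3]
grip_width: 0.044
```

Call:
{"method": "arm_command", "body": {"motion": [[[0,0,-0.004,0,0,0,1],[0,0,-0.008,0,0,0,1],[0,0,-0.012,0,0,0,1],[0,0,-0.015,0,0,0,1],[0,0,-0.0155,0,0,0,1],[0,0,-0.0155,0,0,0,1]]]}}

```text
time: 20.08
tool_pos: [0.5984, -0.0572, 0.1316]
orientation: [[0.969, 0.246, 0.001], [0.246, -0.969, 0.0], [0.001, 0.0, -1.0]]
contact_force: [-0.3, 0.3, -0.7]
grip_width: 0.0438
```

Call:
{"method": "arm_command", "body": {"motion": [[[-0.01,0,0,0,0,0,1],[-0.024,0,0,0,0,0,1],[-0.038,0,0,0,0,0,1],[-0.052,0,0,0,0,0,1],[-0.066,0,0,0,0,0,1],[-0.078,0,0,0,0,0,1],[-0.088,0,0,0,0,0,1],[-0.098,0,0,0,0,0,1],[-0.108,0,0,0,0,0,1],[-0.12,0,0,0,0,0,1],[-0.13,0,0,0,0,0,1],[-0.13,0,0,0,0,0,1],[-0.13,0,-0.025,0,0,0,1],[-0.13,0,-0.06,0,0,0,1],[-0.13,0,-0.06,0,0,0,1],[-0.13,0,-0.06,0,0,0,1]]]}}

```text
time: 21.42
tool_pos: [0.4739, -0.089, 0.1935]
orientation: [[0.969, 0.247, 0.005], [0.247, -0.969, 0.001], [0.005, 0.001, -1.0]]
contact_force: [-0.3, 0.3, -1.4]
grip_width: 0.0435
```

Run:
```python
from h import *
a=snap('wrist','w14')
s=np.array([.4425,-.358]); u=np.array([np.cos(np.radians(14.3)),np.sin(np.radians(14.3))])
t=s-.05*u; print(t)
goal((t[0],t[1],.19),14.3)
```

```text
[ 0.39404921 -0.37034995]
t 21.47 tcp [ 0.4728 -0.0891  0.1921] yaw 14.26 w 0.0438 F [ 0.57  0.04 -0.78]
shift [-0.1456, 0.2532, 0.0017] rot [0.0, -0.16, -0.04] rows>= 7.004429666098777 0.02344781665045779
```

View pics/w14.png

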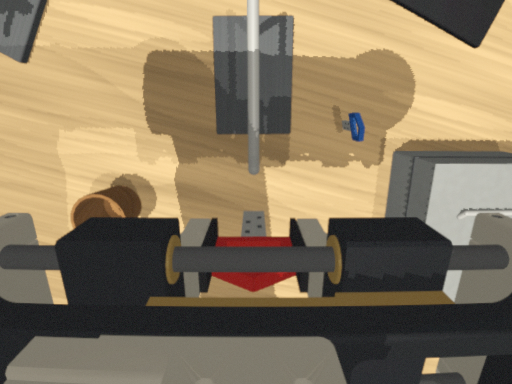

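Call:
{"method": "arm_command", "body": {"motion": [[[-0.008,0.014,0,0,0,0,1],[-0.024,0.042,0,0,0,0,1],[-0.042,0.073,0,0,0,0,1],[-0.06,0.105,0,0,0,0,1],[-0.078,0.136,0,0,0,0,1],[-0.096,0.167,0,0,0,0,1],[-0.114,0.198,0,0,0,0,1],[-0.13,0.226,0,0,0,0,1],[-0.14,0.244,0,0,0,0,1],[-0.1456,0.2532,0.0017,0,0,0,1],[-0.1456,0.2532,0.0017,0,0,0,1],[-0.1456,0.2532,0.0017,0,-0.16,0,1],[-0.1456,0.2532,0.0017,0,-0.16,0,1]]]}}

```text
time: 22.55
tool_pos: [0.394, -0.3695, 0.1894]
orientation: [[0.969, 0.247, -0.001], [0.247, -0.969, 0.001], [-0.001, -0.001, -1.0]]
contact_force: [-0.3, 0.4, 0.2]
grip_width: 0.0432
```

Run:
```python
from h import *
a=snap('wrist','w15')
goal((.442,-.358,.19),14.3)
cv2.imwrite('pics/v15.png',cv2.resize(a[80:230,180:330],None,fx=4,fy=4,interpolation=cv2.INTER_CUBIC)[:,:,::-1])
```

```text
t 22.6 tcp [ 0.3943 -0.3694  0.1897] yaw 14.31 w 0.0433 F [ 0.35 -0.48  0.09]
shift [0.049, 0.0007, -0.0003] rot [-0.02, 0.02, 0.01] rows>= 1.1762977877375365 0.004354713775605801
```

View pics/w15.png

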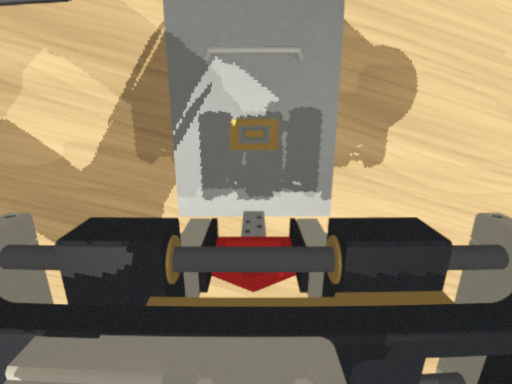

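View pics/v15.png

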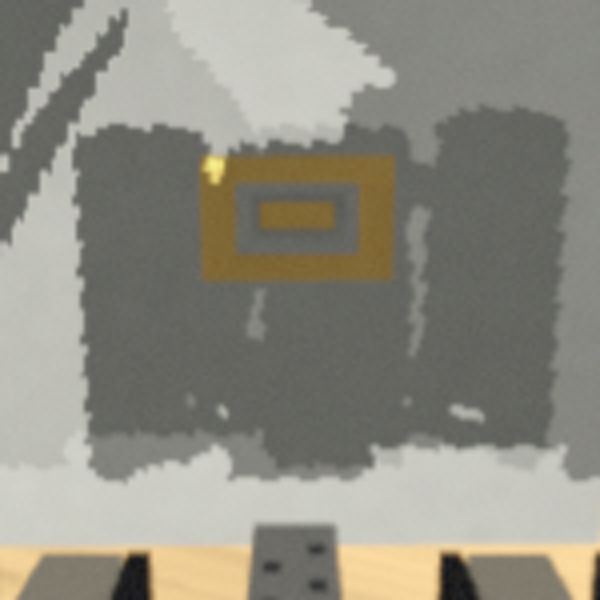

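The surround is centred at (254.5,134.4) and the slot at (254.1,134.8), both square to the image. The blade end is at (253.8,211). The handle at (254,51) is not the target.

Run:
```python
from h import *
np.set_printoptions(precision=4,suppress=True)
P=np.load('pics/w15_pose.npy')
def tl(p): return P[:,:3].T@(p-P[:,3])
s=plane('wrist',(254.2,134.6),.09,'w15');print('slot',s,tl(s))
for a,b in(((202,218),(394,218)),((298,155),(298,280)),((236,219),(357,219)),((297,184),(297,254))):
    A=plane('wrist',(180+a[0]/4,80+a[1]/4),.09,'w15');B=plane('wrist',(180+b[0]/4,80+b[1]/4),.09,'w15');print(np.linalg.norm(A-B))
# blade end
for dz in(.040,.0445,.049):
    print('blade end',dz,tl(plane('wrist',(253.75,211),P[2,3]-dz,'w15')), np.linalg.norm(plane('wrist',(243.25,211),P[2,3]-dz,'w15')-plane('wrist',(264.25,211),P[2,3]-dz,'w15')))
```

```text
slot [ 0.4414 -0.3568  0.09  ] [ 0.0492 -0.0006  0.0994]
0.04380616533911199
0.02822472762991636
0.027608612551669912
0.01581291251091782
blade end 0.04 [-0.0025 -0.001   0.04  ] 0.015905866449481932
blade end 0.0445 [-0.0042 -0.001   0.0445] 0.016267668574378082
blade end 0.049 [-0.0059 -0.001   0.049 ] 0.016629470699274083
```

Call:
{"method": "arm_command", "body": {"motion": [[[0.01,0,0.005,0,0,0,1],[0.025,0,0.02,0,0,0,1],[0.036,0.0004,0.035,0,0,0,1],[0.036,0.0004,0.045,0,0,0,1],[0.036,0.0004,0.047,0,0,0,1],[0.036,0.0004,0.047,0,0,0,1],[0.036,0.0004,0.047,0,0,0,1],[0.036,0.0004,0.047,0,0,0,1]]]}}

```text
time: 23.27
tool_pos: [0.4295, -0.361, 0.1436]
orientation: [[0.969, 0.247, 0.001], [0.247, -0.969, -0.0], [0.001, 0.001, -1.0]]
contact_force: [1.3, -0.4, -0.3]
grip_width: 0.0438
```

Run:
```python
from h import *
a=snap('wrist','w16');b=snap('scene','s16')
goal((.442,-.358,.19),14.3)
cv2.imwrite('pics/v16.png',np.hstack([cv2.resize(a[100:220,200:310],None,fx=5,fy=5,interpolation=cv2.INTER_CUBIC)[:550],cv2.resize(b[50:160,180:230],None,fx=5,fy=5)])[:,:,::-1])
```

```text
t 23.37 tcp [ 0.4294 -0.3611  0.1436] yaw 14.3 w 0.0434 F [ 0.28 -0.55 -0.13]
shift [0.013, 0.0001, -0.0464] rot [0.03, -0.05, 0.0] rows>= 1.155084427629838 0.008093848803845696
```

View pics/v16.png

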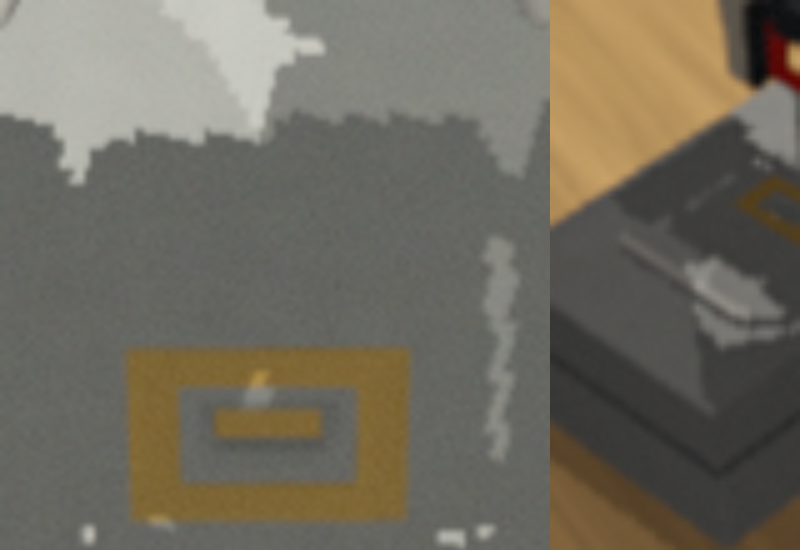

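View pics/s16.png

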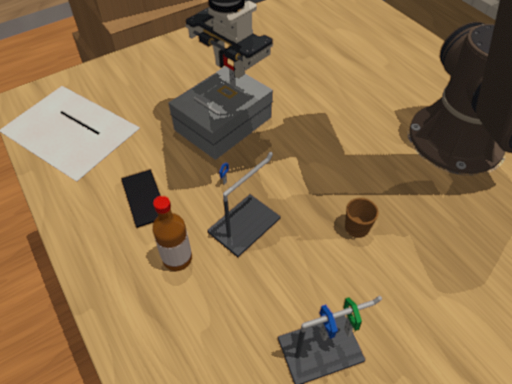

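Run:
```python
from h import *
a=np.load('pics/w16.npy');b=np.load('pics/s16.npy')
cv2.imwrite('pics/v16b.png',np.hstack([cv2.resize(a[160:250,200:310],None,fx=5,fy=5,interpolation=cv2.INTER_CUBIC),cv2.resize(b[50:125,200:250],None,fx=6,fy=6,interpolation=cv2.INTER_CUBIC)])[:,:,::-1])
```

```text
(no output)
```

View pics/v16b.png

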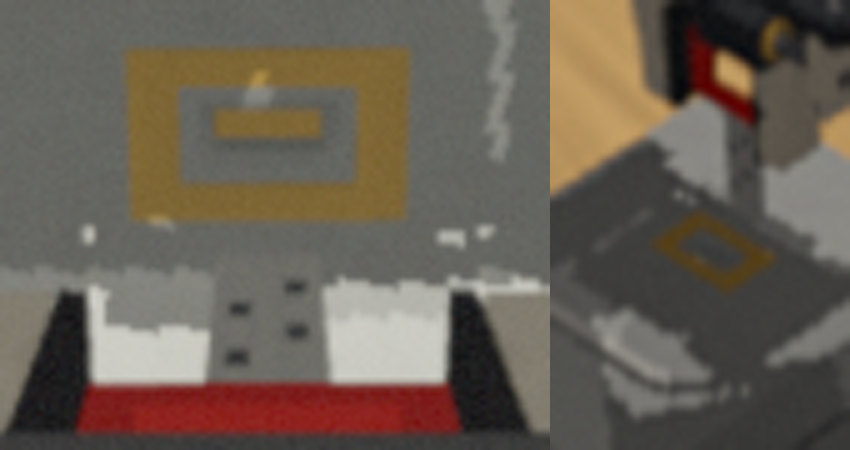

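Run:
```python
from h import *
np.set_printoptions(precision=4,suppress=True)
P=np.load('pics/w16_pose.npy')
def tl(p): return P[:,:3].T@(p-P[:,3])
s=plane('wrist',(253.8,187.0),.09,'w16');print('slot',s,tl(s))
for r in (210.5,211.5,212.5): print('blade face end',tl(plane('wrist',(253.8,r),P[2,3]-.0456,'w16')))
# scene: blade visible end bottom and surround
o=(200,50)
for n,px,z in(('sur',(715,251),.09),('bl l',(733,203),.098),('bl r',(757,213),.098)):
    q=((px[0]-550)/6+200,px[1]/6+50); print(n,q,plane('scene',q,z),tl(plane('scene',q,z)))
```

```text
slot [ 0.4414 -0.357   0.09  ] [ 0.0125 -0.001   0.0536]
blade face end [-0.0042 -0.001   0.0456]
blade face end [-0.005  -0.001   0.0456]
blade face end [-0.0059 -0.001   0.0456]
sur (227.5, 91.83333333333334) [ 0.4438 -0.3555  0.09  ] [ 0.0151 -0.0018  0.0536]
bl l (230.5, 83.83333333333334) [ 0.4274 -0.3686  0.098 ] [-0.004   0.0068  0.0456]
bl r (234.5, 85.5) [ 0.4225 -0.358   0.098 ] [-0.006  -0.0047  0.0456]
```

Call:
{"method": "arm_command", "body": {"motion": [[[0.007,0,0,0,0,0,1],[0.014,0,0,0,0,0,1],[0.0185,0,0,0,0,0,1],[0.02,0,0,0,0,0,1],[0.02,0,0.002,0,0,0,1],[0.02,0,0.004,0,0,0,1],[0.02,0,0.005,0,0,0,1],[0.02,0,0.005,0,0,0,1],[0.02,0,0.005,0,0,0,1]]]}}

```text
time: 24.12
tool_pos: [0.4486, -0.3562, 0.1384]
orientation: [[0.969, 0.247, 0.001], [0.247, -0.969, -0.0], [0.0, 0.0, -1.0]]
contact_force: [-0.3, 0.0, -0.2]
grip_width: 0.0438
```

Run:
```python
from h import *
a=snap('wrist','w17');b=snap('scene','s17')
goal((.442,-.358,.19),14.3)
cv2.imwrite('pics/v17.png',np.hstack([cv2.resize(a[160:250,210:300],None,fx=5,fy=5,interpolation=cv2.INTER_CUBIC),cv2.resize(b[60:110,205:250],None,fx=9,fy=9,interpolation=cv2.INTER_CUBIC)[:450]][:2] if 0 else [cv2.resize(a[160:250,210:300],(450,450),interpolation=cv2.INTER_CUBIC),cv2.resize(b[70:110,205:240],(394,450),interpolation=cv2.INTER_CUBIC)[:,:350]])[:,:,::-1])
```

```text
t 24.22 tcp [ 0.4487 -0.3563  0.1387] yaw 14.29 w 0.0438 F [-0.29  0.21  0.47]
shift [-0.0069, 0.0001, -0.0513] rot [0.03, -0.05, -0.01] rows>= 1.2418570435457459 0.008147554347370823
```

View pics/v17.png

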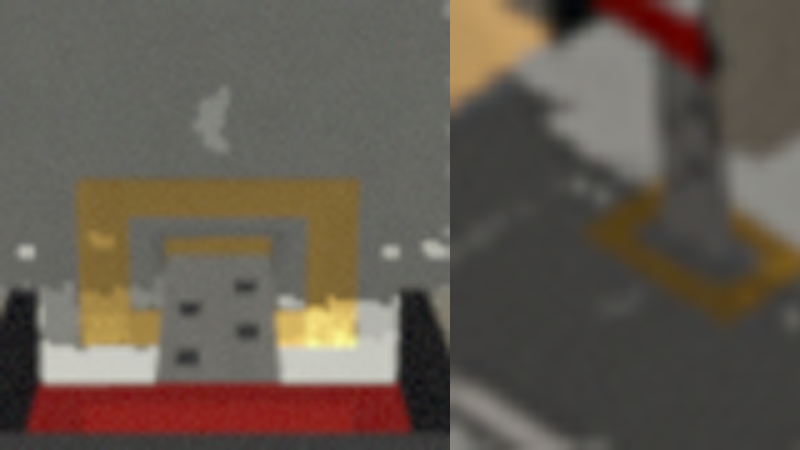

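In the wrist crop the surround is centred at (219,263). The blade end is at (219,255), which parallax puts at about 264 on the lid, so it is centred on the slot. I'll lower it in small steps and watch the force.

Call:
{"method": "arm_command", "body": {"motion": [[[0,0,0.001,0,0,0,1],[0,0,0.002,0,0,0,1],[0,0,0.003,0,0,0,1],[0,0,0.0035,0,0,0,1],[0,0,0.004,0,0,0,1],[0,0,0.0045,0,0,0,1]]]}}

```text
time: 24.72
tool_pos: [0.4487, -0.3563, 0.1341]
orientation: [[0.969, 0.247, 0.001], [0.247, -0.969, -0.0], [0.001, 0.001, -1.0]]
contact_force: [-0.8, 0.0, -0.1]
grip_width: 0.0436
```

Call:
{"method": "arm_command", "body": {"motion": [[[0,0,0.0005,0,0,0,1],[0,0,0.001,0,0,0,1],[0,0,0.0015,0,0,0,1],[0,0,0.002,0,0,0,1]]]}}

```text
time: 25.05
tool_pos: [0.4487, -0.3562, 0.132]
orientation: [[0.969, 0.247, 0.001], [0.247, -0.969, -0.0], [0.001, 0.001, -1.0]]
contact_force: [1.0, 0.3, -1.3]
grip_width: 0.0434
```

Call:
{"method": "arm_command", "body": {"motion": [[[0,0,0.0007,0,0,0,1],[0,0,0.0014,0,0,0,1],[0,0,0.0021,0,0,0,1],[0,0,0.0028,0,0,0,1],[0,0,0.0035,0,0,0,1]]]}}

```text
time: 25.47
tool_pos: [0.4487, -0.3562, 0.1285]
orientation: [[0.969, 0.247, 0.001], [0.247, -0.969, -0.0], [0.001, 0.001, -1.0]]
contact_force: [0.0, -0.4, -0.9]
grip_width: 0.0437
```

Call:
{"method": "arm_command", "body": {"motion": [[[0,0,0.0005,0,0,0,1],[0,0,0.001,0,0,0,1],[0,0,0.0015,0,0,0,1],[0,0,0.002,0,0,0,1],[0,0,0.0025,0,0,0,1],[0,0,0.003,0,0,0,1]]]}}

```text
time: 25.97
tool_pos: [0.4487, -0.3563, 0.1254]
orientation: [[0.969, 0.247, 0.001], [0.247, -0.969, -0.0], [0.001, 0.001, -1.0]]
contact_force: [-0.1, 0.3, 0.5]
grip_width: 0.0434
```

Call:
{"method": "arm_command", "body": {"motion": [[[0,0,0.0005,0,0,0,1],[0,0,0.001,0,0,0,1],[0,0,0.0015,0,0,0,1],[0,0,0.002,0,0,0,1],[0,0,0.0025,0,0,0,1],[0,0,0.003,0,0,0,1]]]}}

```text
time: 26.47
tool_pos: [0.4489, -0.3563, 0.1231]
orientation: [[0.969, 0.247, 0.001], [0.247, -0.969, -0.001], [0.001, 0.001, -1.0]]
contact_force: [-0.4, 1.4, 5.5]
grip_width: 0.0437
```

Call:
{"method": "arm_command", "body": {"motion": [[[0,0,0.0005,0,0,0,1],[0,0,0.001,0,0,0,1],[0,0,0.0015,0,0,0,1],[0,0,0.002,0,0,0,1],[0,0,0.0025,0,0,0,1],[0,0,0.003,0,0,0,1]]]}}

```text
time: 26.97
tool_pos: [0.4489, -0.3563, 0.1206]
orientation: [[0.969, 0.247, 0.002], [0.247, -0.969, -0.001], [0.001, 0.001, -1.0]]
contact_force: [-1.2, 2.0, 5.7]
grip_width: 0.0435
```

Call:
{"method": "arm_command", "body": {"motion": [[[0,0,0.0005,0,0,0,1],[0,0,0.001,0,0,0,1],[0,0,0.0015,0,0,0,1],[0,0,0.002,0,0,0,1],[0,0,0.0025,0,0,0,1]]]}}

```text
time: 27.38
tool_pos: [0.4488, -0.3563, 0.1187]
orientation: [[0.969, 0.247, 0.002], [0.247, -0.969, -0.001], [0.001, 0.001, -1.0]]
contact_force: [-1.3, 1.3, 5.0]
grip_width: 0.0432
```

Call:
{"method": "arm_command", "body": {"motion": [[[0,0,0.0004,0,0,0,1],[0,0,0.0008,0,0,0,1],[0,0,0.0012,0,0,0,1],[0,0,0.0016,0,0,0,1]]]}}

```text
time: 27.72
tool_pos: [0.4489, -0.3563, 0.1176]
orientation: [[0.969, 0.248, 0.002], [0.248, -0.969, -0.001], [0.002, 0.002, -1.0]]
contact_force: [-1.4, 2.8, 6.1]
grip_width: 0.0437
```

Call:
{"method": "arm_command", "body": {"motion": [[[0,0,0.0005,0,0,0,1],[0,0,0.001,0,0,0,1],[0,0,0.0014,0,0,0,1],[0,0,0.0018,0,0,0,1]]]}}

```text
time: 28.05
tool_pos: [0.4488, -0.3563, 0.1162]
orientation: [[0.969, 0.248, 0.002], [0.248, -0.969, -0.001], [0.002, 0.002, -1.0]]
contact_force: [-1.7, 3.2, 5.9]
grip_width: 0.0441
```

Call:
{"method": "arm_command", "body": {"motion": [[[0,0,0.0005,0,0,0,1],[0,0,0.001,0,0,0,1],[0,0,0.0014,0,0,0,1],[0,0,0.0014,0,0,0,1]]]}}

```text
time: 28.38
tool_pos: [0.4489, -0.3563, 0.1157]
orientation: [[0.969, 0.248, 0.002], [0.248, -0.969, -0.002], [0.002, 0.002, -1.0]]
contact_force: [-2.8, 2.7, 9.5]
grip_width: 0.0436
```

Call:
{"method": "arm_command", "body": {"motion": [[[0,0,0.0007,0,0,0,1],[0,0,0.0009,0,0,0,1],[0,0,0.0009,0,0,0,1]]]}}

```text
time: 28.63
tool_pos: [0.4489, -0.3563, 0.1156]
orientation: [[0.969, 0.248, 0.003], [0.248, -0.969, -0.002], [0.002, 0.003, -1.0]]
contact_force: [-1.8, 3.2, 10.4]
grip_width: 0.0438
```

Run:
```python
from h import *
for _ in range(3):
    a=snap('wrist','w18');print(np.round(arm.observe()['contact_force'],1),np.round(arm.observe()['tool_pos'],4))
cv2.imwrite('pics/v18.png',cv2.resize(a[160:310,200:310],None,fx=4,fy=4,interpolation=cv2.INTER_CUBIC)[:,:,::-1])
```

```text
[-2.4  3.1  9.9] [ 0.4489 -0.3563  0.1157]
[-1.7  3.4  9.9] [ 0.4489 -0.3563  0.1157]
[-2.7  3.4  9.7] [ 0.4489 -0.3563  0.1157]
```

View pics/v18.png

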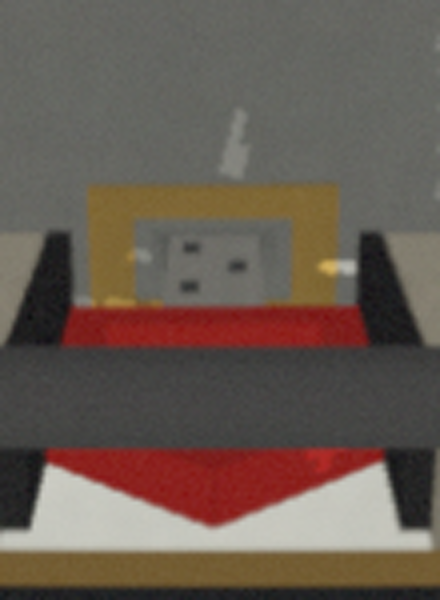

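Call:
{"method": "arm_command", "body": {"motion": [[[0,0,0.0009,0,0,0,1],[0,0,0.0011,0,0,0,1],[0,0,0.0012,0,0,0,1],[0,0,0.0012,0,0,0,1]]]}}

```text
time: 29.12
tool_pos: [0.4489, -0.3563, 0.1155]
orientation: [[0.969, 0.249, 0.003], [0.249, -0.969, -0.002], [0.002, 0.003, -1.0]]
contact_force: [-3.2, 4.0, 10.6]
grip_width: 0.0436
```

Call:
{"method": "arm_command", "body": {"motion": [[[0,0,0.0012,0,0,0,1],[0,0,0.0014,0,0,0,1],[0,0,0.0016,0,0,0,1],[0,0,0.0016,0,0,0,1]]]}}

```text
time: 29.45
tool_pos: [0.449, -0.3563, 0.1153]
orientation: [[0.968, 0.249, 0.003], [0.249, -0.968, -0.003], [0.003, 0.004, -1.0]]
contact_force: [-3.3, 4.6, 12.5]
grip_width: 0.0433
```

Run:
```python
from h import *
goal((.4488,-.3563,.1153),14.3)
```

```text
t 29.45 tcp [ 0.449  -0.3563  0.1153] yaw 14.42 w 0.0433 F [-3.28  4.6  12.5 ]
shift [-0.0002, -0.0, -0.0] rot [0.21, -0.15, 0.12] rows>= 0.004148822895179977 0.039417025784887774
```

Call:
{"method": "arm_command", "body": {"motion": [[[0,0,0,0.2,-0.15,0.12,1],[0,0,-0.0003,0.2,-0.15,0.12,1],[0,0,-0.0003,0.2,-0.15,0.12,1]]]}}

```text
time: 29.7
tool_pos: [0.449, -0.3563, 0.116]
orientation: [[0.969, 0.247, 0.0], [0.247, -0.969, -0.0], [0.0, 0.0, -1.0]]
contact_force: [-1.6, 1.2, 6.7]
grip_width: 0.0438
```

Call:
{"method": "arm_command", "body": {"motion": [[[0,0,-0.0002,0,0,0,1],[0,0,-0.0002,0,0,0,1],[0,0,-0.0002,0,0,0,1]]]}}

```text
time: 29.95
tool_pos: [0.449, -0.3563, 0.1162]
orientation: [[0.969, 0.247, 0.0], [0.247, -0.969, -0.0], [0.0, 0.0, -1.0]]
contact_force: [-0.6, 2.3, 3.9]
grip_width: 0.0435
```

Call:
{"method": "arm_command", "body": {"motion": [[[0,0,0,0,0,0,-1],[0,0,0,0,0,0,-1],[0,0,0,0,0,0,-1],[0,0,0,0,0,0,-1],[0,0,0,0,0,0,-1],[0,0,0,0,0,0,-1],[0,0,0,0,0,0,-1],[0,0,0,0,0,0,-1]]]}}

```text
time: 30.62
tool_pos: [0.449, -0.3563, 0.1162]
orientation: [[0.969, 0.247, 0.0], [0.247, -0.969, -0.0], [0.0, 0.0, -1.0]]
contact_force: [0.2, -0.7, -0.4]
grip_width: 0.0865
```

Run:
```python
from h import *
a=snap('wrist','w19')
```

```text
(no output)
```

View pics/w19.png

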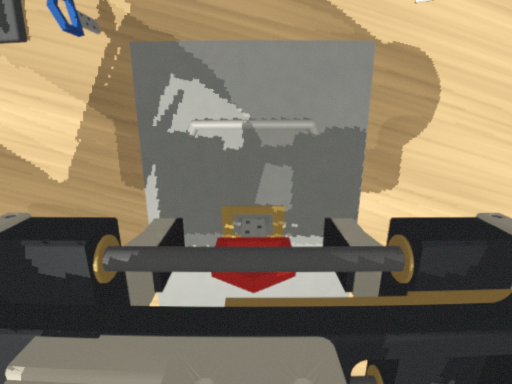

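The red key stands in the slot at (253,255) with the fingers open. Backing straight up.

Call:
{"method": "arm_command", "body": {"motion": [[[0,0,-0.01,0,0,0,-1],[0,0,-0.03,0,0,0,-1],[0,0,-0.06,0,0,0,-1],[0,0,-0.09,0,0,0,-1],[-0.02,0,-0.12,0,0,0,-1],[-0.05,0,-0.13,0,0,0,-1],[-0.05,0,-0.13,0,0,0,-1],[-0.05,0,-0.13,0,0,0,-1]]]}}

```text
time: 31.33
tool_pos: [0.3999, -0.3691, 0.2483]
orientation: [[0.969, 0.246, 0.003], [0.246, -0.969, -0.002], [0.003, 0.003, -1.0]]
contact_force: [-1.0, -0.3, -0.7]
grip_width: 0.0877
```

Run:
```python
from h import *
goal((.4,-.36,.24),14.3)
a=snap('wrist','w20');b=snap('scene','s20')
cv2.imwrite('pics/v20.png',np.vstack([np.hstack([cv2.resize(a[60:210,180:330],(400,400)),cv2.resize(b[50:200,160:310],(400,400))])])[:,:,::-1])
print(a[60:210,180:330].shape)
```

```text
t 31.33 tcp [ 0.3999 -0.3691  0.2483] yaw 14.24 w 0.0877 F [-1.02 -0.27 -0.67]
shift [0.0023, -0.0088, 0.0083] rot [0.14, -0.17, -0.06] rows>= 0.2954524724800368 0.03197590839112972
(150, 150, 3)
```

View pics/v20.png

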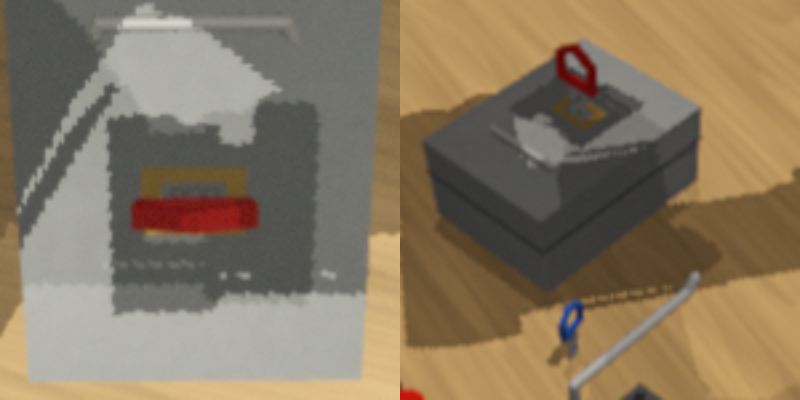

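View pics/s20.png

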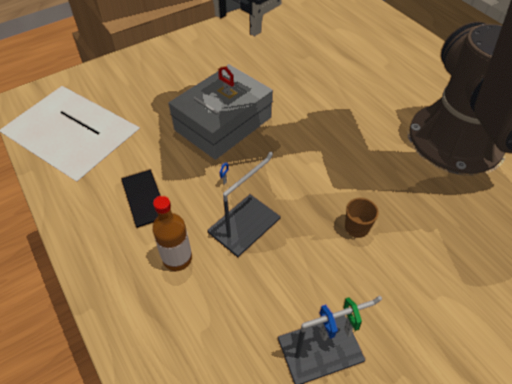

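The red key stands upright in the slot at scene (226,75). Blue (329,319) and green (352,312) hang on the spare arm, and the cup, bottle, phone and look-alike have not moved. Handing in.

```bash
python3 -c "
from h import *
print(arm.observe()['time'],arm.sign_off())"
```

```text
the job is handed in; nothing more can be done
31.4333 None
```

The job is done and handed in at 31.4 s. The blue key (the larger of the two blue ones) and then the green key now hang on the spare stand. The red key stands blade down in the cash-box lock.

**Lock:** The blade met the core about 12 mm under the lid and slid it about 8 mm at roughly 6 N. The force then climbed steeply, which I took as home, at about 20 mm deep. I stopped at 12.5 N, slightly above the advised 10–12 N but well under the 20 N limit. Before opening the fingers I eased the push to about 4 N.

**Last checks:** The final scene and wrist pictures show the red key upright in the slot, both other keys on the spare arm, and the cup, bottle, phone and small blue look-alike where they were. The hand was clear of everything. Hook forces while hanging the keys were 3–4 N.

**Disagreements:**
- The red key sat several millimetres off the pad centre in the hand, so I lined up the blade and slot in the wrist picture rather than from the nominal grasp.
- The scene and wrist cameras differed by about 2.6 mm on the slot position. I went with the wrist camera, and the blade entered without contact force.
- During the final press the sideways force rose to about 5–6 N, and it dropped to about 2 N once I eased off.
- The lock's position was judged only from force and depth, since it cannot be seen directly.

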